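# Unclamp a bearing ring with its thumbwheel and slide it home under the dial gauge

### The job

Free the bearing ring on the ring comparator: with a fingertip, roll the exposed top of the knurled thumbwheel towards the dial gauge, stroke after stroke, until it has made two full turns, and stop before two and a half. Then push the freed ring gently along its track with a fingertip until it rests against both stop pins in front of the dial gauge. Only touch and push: do not pinch or lift the ring, and leave the other things where they are.

Things in the scene. Friction and masses are not known exactly. Their poses are not given: they have to be found in the camera images.
- fixture: Ring comparator, fixed: dark base plate 152 x 285 mm, top 10 mm above the desk. Origin on the desk under mid-track; at yaw 0 x points away from the robot, y left along the track. In its frame: track along y between aluminium rails (inner faces at x = -34 and +34 mm, tops 22 mm above the desk), floor = plate top, +y end open; the clamped ring stands at x = 0, y = +55 mm.
- dial_gauge: Dial gauge, fixed flat on the plate behind the stop pins, top 34 mm above the desk; origin under its middle, at y = -132 mm on the fixture's track line. Its stem points along the fixture's +y, to the ring, and is held by a block 32 mm high.
- wheel_top (a point): Top of the knurled thumbwheel's rim, 37 mm above the desk; the point does not turn, axes as the fixture's. Wheel 28 mm across, 14 mm wide, axis level along the fixture's x; its upper 5 mm stand out of a 32 x 50 mm housing (top at 32 mm). Turned by friction: press down with 5 N or more and stroke along the fixture's -y. It needs 2 N at the rim, stays where left, does not sink.
- thumbwheel (a joint): Turn of the thumbwheel in rad: 0 to 0.4 at the start, grows (loosens) as the top of the rim moves towards the dial gauge (the fixture's -y); end stop at 20.4. One turn is 6.28; two turns end at 12.6 to 13.0. A white line across the rim is on top at 0 and once a turn.
- jaw (a joint): How far the clamp jaw has drawn back from the ring, in m: 0.003 a turn of the thumbwheel. Its two prongs hold the ring at one turn still; at two turns they are out of its way. A grooved rod comes out of the housing, away from the ring, by the same amount, one groove a turn.
- ring_centre (a point): Centre (half-way up) of the bearing ring: plain steel, loose, 66 mm outside, 50 mm bore, 22 mm high, about 0.2 kg. It stands flat on the track, its top 32 mm above the desk, 10 mm above the rails, with 1 mm of play to each rail.
- ring_home (a point): Where the ring's centre is when it rests against both stop pins: 100 mm from the clamped place, along the fixture's -y; axes as the fixture's. The pins are 8 mm thick, 26 mm high above the desk, at 20 mm either side of the track line and 31 mm beyond this point.
- gauge_block: Bystander: steel gauge block, 9 x 30 x 25 mm, standing on the base plate; origin under its centre.
- contact_tip: Bystander: small steel gauge contact, 23 x 9 x 8 mm, lying on the base plate; origin under its centre.
- flat_ring: Bystander: steel ring 84 mm across, 16 mm high, on the desk to the right; origin under its centre.
- marker: Bystander: marker pen 135 mm long, 16 mm thick, lying on the desk between the robot and the comparator; origin under its centre.
Mind the look-alikes: they are no part of the job. Leave any green, orange or turquoise look-alike of the part that bears ring_centre alone.

How it is judged (in metres and radians):
On the way, in this order (a step that is already met when the one before it is completed fails the run):
1. the thumbwheel has made two full turns while the ring still stands in the clamp (value of joint thumbwheel above 12.2 rad and distance of ring_centre from where it was at the start of the episode below 0.012 m), for 0.1 s.
2. the ring rests at the stop pins (y of ring_centre in the frame of fixture below -0.0425 m), for 0.2 s.
At the end, for the whole second after the job is handed in: The thumbwheel stands two full turns looser (joint between 12.2 and 16.3 rad, so less than two and a half turns beyond its start); the ring lies flat and at rest in the track, its centre within 3 mm of where both stop pins stop it (value of joint thumbwheel between 12.2 and 16.3 rad and horizontal distance between ring_centre and ring_home below 0.003 m and z of ring_centre in the frame of fixture below 0.023 m and angle between ring_centre's own z axis and vertical below 0.05 rad and linear speed of bearing_ring below 0.01 m/s); the robot touches nothing.
It fails at once if the ring was lifted or tipped (z of ring_centre in the frame of fixture above 0.026 m or angle between ring_centre's own z axis and vertical above 0.2 rad).
It fails at once if the ring was pinched or pushed hard (over 40 N) (contact force between the fingers and bearing_ring above 40 N).
It fails at once if the ring was flung along the track (over 0.4 m/s) (linear speed of bearing_ring above 0.4 m/s).
It fails at once if the thumbwheel was turned past two and a half turns (value of joint thumbwheel above 16.3 rad).
It fails at once if another thing was disturbed (distance of any of gauge_block, contact_tip, flat_ring from where it was at the start of the episode above 0.015 m or distance of marker from where it was at the start of the episode above 0.02 m).
It also fails if it takes over 70 s, if anything falls off the work surface, if the arm or the gripper's body presses on something with over 40 N, if the wrist force passes 120 N, or if a joint passes its speed limit or range.

### The arm

A 6-joint arm with a two-finger parallel gripper is mounted at the origin on a cart in front of the work surface, level with it; the furniture and walls round the work are solid. World frame = base frame: x ahead of the robot, y to its left, z up, the work surface at z = 0. Lengths are in mm, angles in degrees, forces in N, time in s.
With the tool pointing down it reaches from about 250 to 800 mm from the base axis. Payload 8.5 kg.
Tool frame: the origin (TCP) lies at the centre of the arm's flange, where the gripper is bolted on; the fingertips stand 173 mm ahead of it and the grasp point (between the pads) lies 155 mm ahead of it; z points along the fingers, y is the line along which they close (so a half turn about z gives the same grasp; the last joint's range is limited). The gripper opens to 85 mm and grips with 20 to 120 N. Pads are 22 mm wide; open, the fingers measure 114 mm over their backs; the gripper's body (76 mm by 85 mm) begins 54 mm behind the grasp point. The pads swing forward as they close: fully open they stand 13 mm farther back than shut.
Start: joints at [73.109, 13.648, -0.773, 75.585, 0, 90], TCP at [152.529, 502.327, 404.676] pointing down, gripper open.
Joint ranges: [-152.45, 152.45], [-59.26, 108.67], [-65.41, 83.53], [-104.44, 129.93], [-82.83, 76.93], [-180, 180]. Speed limits (degrees/s): [127.2, 127.2, 159.86, 180, 180, 180].

### API

Orientations are given as a 3x3 rotation matrix whose columns are the frame's x, y, z axes.
In Python, from bench import r gives the robot as it stands. The module is installed in compiled form; this text tells all that it offers.
- The arm moves only by the tool drive_tool, never from a script. Its argument "plan" is a list of rows, each an object with "grip": the opening, from -1 (shut) to 1 (fully open); "dp": the shift along the tool's x, y, z in cm, a list of three; "spin": the turn about the tool's z in degrees. In form: [{"grip": grip, "dp": [x, y, z], "spin": spin}, ...]. A call has 1 to 12 rows; each row shifts and turns the commanded pose from where the row before left it, along the tool's axes as they then stand; what a row does not reach is not made up. A row lasts 1/8 s, in which the tool goes at most 62.5 mm and 10.7 degrees, less where a joint would pass 70% of its speed; a pose out of reach is approached as far as the arm can. A call with a gripper value outside its range is refused whole. The fingers move at their own pace and stop on an object; "newtons" is the grip in N (left out, the last holds). Time passes only in rows, so rows that do not move let the fingers close. It gives the time, the measured TCP pose, the force, the opening and the grip force at its end, in the units of the state.
- r.get_obs(): the state, without advancing time (a new reading comes with each control period).
- r.grab_frame(name): name is "scene" or "top" or "wrist"; returns a dict with "image" (384x512x3 uint8, red, green, blue), "z_map" (384x512 float32, mm along the optical axis (not along the pixel's ray), 0 where there is no reading), "camera_matrix" (3x3 intrinsics, pixels), "rvec" (rotation vector, rad) and "tvec" (3), from world to camera coordinates, as OpenCV has them. Camera axes: x right, y down, z forward; pixel columns grow to the right and rows downward; lengths in mm; the calibration is good to about 2 mm. The wrist camera is an equidistant fisheye: a pixel r from the principal point sees the ray r / f radians off the axis. A picture is of the moment at which its call begins.
- r.job_done(): hands the job in; it is judged then, once.
The state is a dict: "time_s": time; "joint_pos": joint angles; "joint_velocities": joint speeds; "joint_torque": joint torques, N m; "tcp_pos": TCP position; "tool_rot": TCP orientation; "wrist_force": force on the tool from outside, world axes, zero at the start; "moment": the same for the moment, N m; "gripper_width": finger opening in mm; "finger_force": force on a finger pad.
Only numpy, scipy, OpenCV 4.12 (cv2) and the standard library are available. Lean on these libraries where they do the work, as an engineer would, in place of code of your own. Each camera call takes 0.05 s, during which the arm holds its last target. There are 200 camera calls.

## Working session

There is one attempt and no reset: what is moved stays moved. The work goes in short steps, Python scripts to look and compute and a tool call to move; the robot and the scene stay as the last step left them, time stands still between calls to the robot, and variables do not carry over. Pictures are saved under pics/ and viewed, at most 10 in all, crops included, and the job is handed in when it is done.

Besides the shell and the picture viewer there is one more tool, called after "Emit:" as name(argument=value, ...), one argument or row to a line, values as JSON. drive_tool: Moves the arm, as the interface text tells. Its arguments: {"type":"object","properties":{"plan":{"type":"array","items":{"type":"object","properties":{"grip":{"type":"number"},"dp":{"type":"array","items":{"type":"number"}},"spin":{"type":"number"}}}},"newtons":{"type":"number"}},"required":["plan"]}

```bash
mkdir -p pics
cat > h.py <<'E'
import numpy as np, cv2
from bench import r
def grab(n):
    f=r.grab_frame(n); f['R']=cv2.Rodrigues(np.array(f['rvec'],float))[0]; f['t']=np.array(f['tvec'],float).ravel(); f['K']=np.array(f['camera_matrix'],float); return f
def ray(f,u,v,fish=False):
    K=f['K']; x=(u-K[0,2])/K[0,0]; y=(v-K[1,2])/K[1,1]
    if fish:
        th=np.hypot(x,y); s=np.sin(th)/max(th,1e-9); d=np.array([x*s,y*s,np.cos(th)])
    else: d=np.array([x,y,1.])
    return -f['R'].T@f['t'], f['R'].T@d
def plane(f,u,v,z,fish=False):
    c,d=ray(f,u,v,fish); return c+d*(z-c[2])/d[2]
def depth(f,u,v):
    c,d=ray(f,u,v); return c+d*f['z_map'][int(round(v)),int(round(u))]
def save(f,n): cv2.imwrite('pics/'+n,f['image'][:,:,::-1])
E
python3 - <<'E'
from h import *
import pickle
F={n:grab(n) for n in('scene','top')}
pickle.dump(F,open('F.pkl','wb'))
cv2.imwrite('pics/a.png',cv2.resize(np.hstack([F['scene']['image'],F['top']['image']])[:,:,::-1],(800,300),interpolation=cv2.INTER_AREA))
save(F['top'],'top.png')
o=r.get_obs(); print(o['tcp_pos'],o['tool_rot'],o['gripper_width'],o['wrist_force'])
for n in F: print(n,F[n]['K'].tolist(),(-F[n]['R'].T@F[n]['t']).round())
E
```

```text
[152.47739904 502.20491337 404.14926503] [[-9.56864074e-01  2.90535699e-01 -3.88163028e-04]
 [ 2.90535958e-01  9.56863300e-01 -1.21717263e-03]
 [ 1.77868561e-05 -1.27744408e-03 -9.99999184e-01]] 85.12022504030023 [-0.36817487 -0.51850665  0.71648546]
scene [[485.94430343545395, 0.0, 250.64803776505335], [0.0, 485.94430343545395, 199.7281789783483], [0.0, 0.0, 1.0]] [-241. -682.  882.]
top [[386.02024457761814, 0.0, 255.50370274906078], [0.0, 386.02024457761814, 183.47437414255802], [0.0, 0.0, 1.0]] [ 318. -154. 1104.]
```

View pics/a.png

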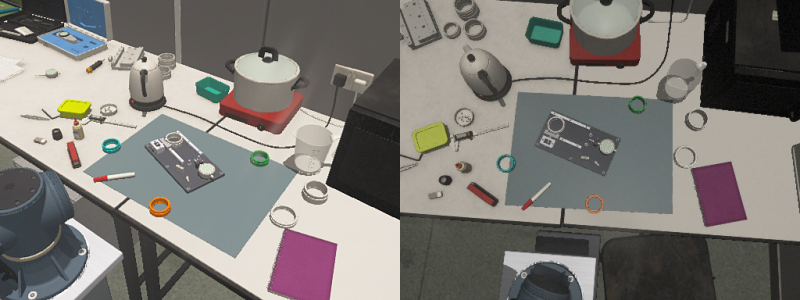

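View pics/top.png

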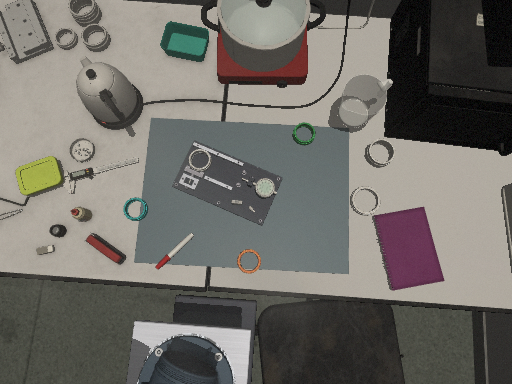

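The top view shows the comparator at about (172–283, 142–224). The plain ring is at (200,160), the dial at (265,187) and the white housing at (188,181). The green (304,133), teal (136,209) and orange (249,261) rings are look-alikes. The plain steel ring in the track is the one meant; I'll confirm it in an enlarged crop.

Run:
```python
from h import *
import pickle
F=pickle.load(open('F.pkl','rb'))
a=cv2.resize(F['top']['image'][135:230,165:290],None,fx=4.8,fy=4.8,interpolation=cv2.INTER_CUBIC)
cv2.imwrite('pics/c1.png',a[:,:,::-1])
f=F['top']; g=cv2.cvtColor(f['image'],cv2.COLOR_RGB2HSV)
# dark plate
roi=np.zeros(g.shape[:2],np.uint8); roi[135:230,165:290]=1
m=((f['image'].max(2)<85)&(roi>0)).astype(np.uint8)
m=cv2.morphologyEx(m,cv2.MORPH_CLOSE,np.ones((15,15)))
c=max(cv2.findContours(m,0,2)[0],key=cv2.contourArea)
P=np.array([plane(f,u,v,10)[:2] for u,v in c[:,0]],np.float32)
print(cv2.minAreaRect(P), cv2.minAreaRect(c))
for n,uv in dict(ring=(200,151),dial=(265,187)).items(): print(n,depth(f,*uv))
```

```text
((551.0840454101562, -59.558319091796875), (285.0401611328125, 153.52517700195312), 70.66605377197266) ((227.00863647460938, 182.1465606689453), (98.08590698242188, 52.52257537841797), 23.198591232299805)
ring [633.63467295  25.70843353  24.2394817 ]
dial [ 538.38846876 -170.16030613   36.72503986]
```

View pics/c1.png

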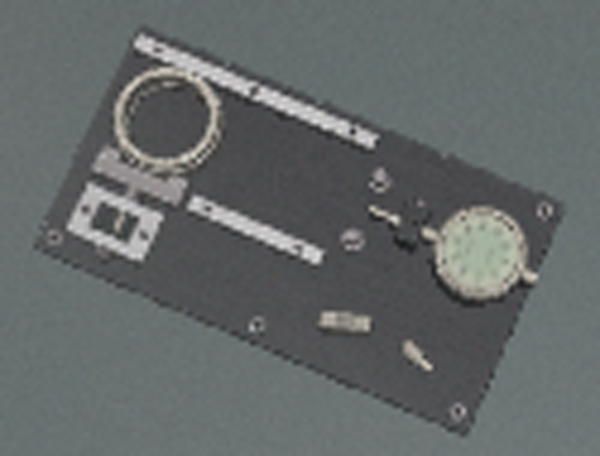

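The crop confirms it. The ring in the track sits at crop (167,118), the wheel in the housing window at (117,222) and the dial at (480,252). Next I measure the yaw, the ring and the wheel from both fixed views.

Run:
```python
from h import *
import pickle
F=pickle.load(open('F.pkl','rb'))
f=F['top']
P=plane(f,199.8,159.6,32); W=plane(f,189.4,181.2,37); D=plane(f,165+480/4.8,135+252/4.8,34)
a=np.radians(-19.33); X=np.array([np.cos(a),np.sin(a)]); Y=np.array([-np.sin(a),np.cos(a)])
O=P[:2]-55*Y
print('ring',P,'W',W,'D',D,'O',O)
for n,p in (('W',W),('D',D),('plate',np.array([551.1,-59.6]))): print(n,(p[:2]-O)@X,(p[:2]-O)@Y)
g=F['scene']
for p in (P,W,D):
    q=g['K']@(g['R']@p+g['t']); print(q[:2]/q[2])
q=g['K']@(g['R']@np.array([*O,10])+g['t']); u,v=(q[:2]/q[2]).astype(int)
print(u,v)
cv2.imwrite('pics/c2.png',cv2.resize(g['image'][v-50:v+50,u-65:u+65],None,fx=6,fy=6,interpolation=cv2.INTER_CUBIC)[:,:,::-1])
T=W[:2]; o=r.get_obs(); d=np.array([*T,0])-o['tcp_pos']; d[2]=330-o['tcp_pos'][2]; print('dp tool',np.array(o['tool_rot']).T@d)
```

```text
ring [605.68637666  22.32764162  32.        ] W [539.13932426  44.26977222  37.        ] D [ 537.50998766 -170.29974186   34.        ] O [587.48090804 -29.57188547]
W -70.05867853436767 53.6775623138992
D -0.5718284061753085 -149.33551305372842
plate -24.39047319461065 -40.377753148634795
[221.56397239 175.47992384]
[200.41996824 182.871051  ]
[263.30986866 215.05607286]
232 191
dp tool [-503.03084884 -325.74751638   74.55650277]
```

View pics/c2.png

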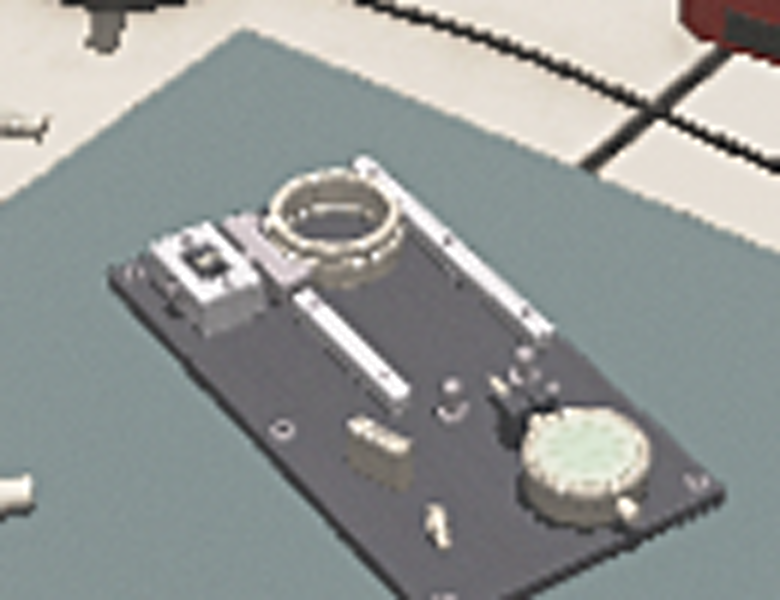

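The scene view agrees: wheel at crop (208,260), ring at (335,207), and pins, block and gauge where expected. The projections match to about 1.5 px. I'll move above the wheel, then spin so tool x points along the fixture's -y.

Emit:
drive_tool(
  plan=[
    {"grip":-1,"dp":[-4.6,-3.0,0.68],"spin":0},
    {"grip":-1,"dp":[-4.6,-3.0,0.68],"spin":0},
    {"grip":-1,"dp":[-4.6,-3.0,0.68],"spin":0},
    {"grip":-1,"dp":[-4.6,-3.0,0.68],"spin":0},
    {"grip":-1,"dp":[-4.6,-3.0,0.68],"spin":0},
    {"grip":-1,"dp":[-4.6,-3.0,0.68],"spin":0},
    {"grip":-1,"dp":[-4.6,-3.0,0.68],"spin":0},
    {"grip":-1,"dp":[-4.6,-3.0,0.68],"spin":0},
    {"grip":-1,"dp":[-4.6,-3.0,0.68],"spin":0},
    {"grip":-1,"dp":[-4.6,-3.0,0.68],"spin":0},
    {"grip":-1,"dp":[-4.3,-2.6,0.68],"spin":0},
    {"grip":-1,"dp":[0,0,0],"spin":0},
  ],
  newtons=40,
)

```text
time_s: 1.6
tcp_pos: [540.7, 41.8, 328.6]
tool_rot: [[-0.956, 0.294, -0.001], [0.294, 0.956, -0.001], [0.001, -0.001, -1.0]]
wrist_force: [-0.2, -0.2, 0.4]
gripper_width: 0.1
finger_force: 0.0
```

Emit:
drive_tool(
  plan=[
    {"grip":-1,"dp":[0,0,0],"spin":-9.72},
    {"grip":-1,"dp":[0,0,0],"spin":-9.72},
    {"grip":-1,"dp":[0,0,0],"spin":-9.72},
    {"grip":-1,"dp":[0,0,0],"spin":-9.72},
    {"grip":-1,"dp":[0,0,0],"spin":-9.72},
    {"grip":-1,"dp":[0,0,0],"spin":-9.72},
    {"grip":-1,"dp":[0,0,0],"spin":-9.72},
    {"grip":-1,"dp":[0,0,0],"spin":-9.72},
    {"grip":-1,"dp":[0,0,0],"spin":-9.72},
    {"grip":-1,"dp":[0,0,0],"spin":0},
  ],
)

```text
time_s: 2.85
tcp_pos: [538.6, 44.8, 329.9]
tool_rot: [[-0.333, -0.943, -0.001], [-0.943, 0.333, 0.0], [0.0, 0.001, -1.0]]
wrist_force: [0.1, -0.0, -0.1]
gripper_width: -0.5
finger_force: 0.0
```

Run:
```python
from h import *
import pickle
f=grab('wrist'); pickle.dump(f,open('w1.pkl','wb')); save(f,'w1.png')
o=r.get_obs(); print(o['time_s'],o['tcp_pos'],np.array(o['tool_rot']).round(4).tolist(),o['joint_pos'],o['wrist_force'],o['gripper_width'])
print(f['K'].tolist(),-f['R'].T@f['t'])
```

```text
2.9 [538.66779546  44.75871736 329.87285094] [[-0.3352, -0.9422, -0.0005], [-0.9422, 0.3352, -0.0], [0.0002, 0.0005, -1.0]] [ 4.74954776e+00  1.71858920e+01 -7.05445706e+00  6.57882925e+01
  1.35099184e-03 -6.56663502e+01] [ 0.30652613 -0.13851247  0.13444325] 0.2808694789133384
[[297.3186396354542, 0.0, 264.32841360291536], [0.0, 297.3186396354542, 191.82919301054733], [0.0, 0.0, 1.0]] [512.97030669 -27.77798816 299.10909568]
```

View pics/w1.png

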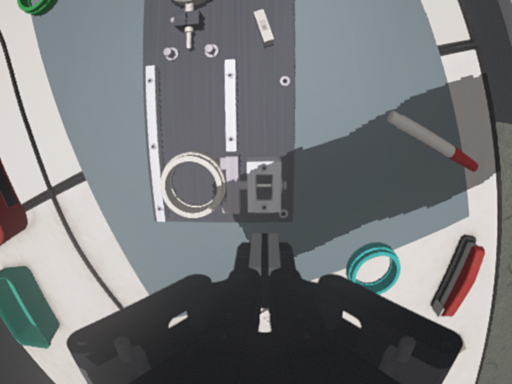

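The wrist view shows the wheel in its window at (264,187), the ring centre at (193,185), the pins at (171,53) and (211,50), and the shut fingertips at (265,240). I'll refine from these.

Run:
```python
from h import *
import pickle
f=pickle.load(open('w1.pkl','rb')); F=pickle.load(open('F.pkl','rb'))
a=np.radians(-19.33); X=np.array([np.cos(a),np.sin(a)]); Y=np.array([-np.sin(a),np.cos(a)])
S={n:plane(f,*uv,z,True) for n,uv,z in (('W',(264,187),37),('ring',(193,185),32),('pinA',(171,53),26),('pinB',(211,50),26),('railbotL',(235,62),22),('railR0',(148,68),22),('railR1',(160,218),22))}
for n,p in S.items(): print(n,p.round(1),((p[:2]-[587.48,-29.57])@X).round(1),((p[:2]-[587.48,-29.57])@Y).round(1))
p=S['railR1']-S['railR0']; print('yaw',np.degrees(np.arctan2(-(p[0]),p[1])))
# two-view height (top+wrist) of wheel & ring
def tri(r1,r2):
    (c1,d1),(c2,d2)=r1,r2
    s=np.linalg.lstsq(np.c_[d1,-d2],c2-c1,rcond=None)[0]; p,q=c1+s[0]*d1,c2+s[1]*d2; return ((p+q)/2).round(1),np.linalg.norm(p-q).round(1)
g=F['scene']
print(tri(ray(f,264,187,True),ray(g,167+208/6,141+260/6)),tri(ray(f,193,185,True),ray(g,167+335/6,141+207/6)))
cv2.imwrite('pics/w1c.png',cv2.resize(f['image'][130:240,140:310],None,fx=4.5,fy=4.5,interpolation=cv2.INTER_CUBIC)[:,:,::-1])
```

```text
W [539.1  45.2  37. ] -70.4 54.6
ring [602.8  22.2  32. ] -2.7 53.9
pinA [ 578.3 -103.    26. ] 15.6 -72.3
pinB [542.3 -90.2  26. ] -22.5 -72.2
railbotL [525.9 -72.   22. ] -44.1 -60.4
railR0 [ 605.7 -100.2   22. ] 40.6 -60.6
railR1 [655.1  44.9  22. ] 39.1 92.6
yaw -18.78559347328405
(array([541.1,  44.9,  30.7]), np.float64(4.8)) (array([604.3,  20. ,  33.4]), np.float64(5.5))
```

View pics/w1c.png

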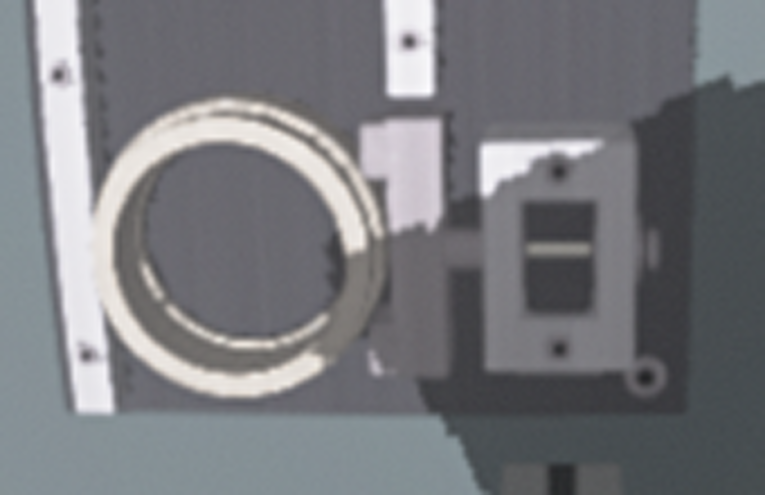

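The crop shows the white line on top at (559,249), inside the window. The wheel is confirmed under the tool within about 1 mm. I'll go down on the +y side of the wheel and find contact.

Emit:
drive_tool(
  plan=[
    {"grip":-1,"dp":[-1.0,0,5.0],"spin":0},
    {"grip":-1,"dp":[0,0,5.0],"spin":0},
    {"grip":-1,"dp":[0,0,1.6],"spin":0},
    {"grip":-1,"dp":[0,0,0],"spin":0},
    {"grip":-1,"dp":[0,0,0.2],"spin":0},
    {"grip":-1,"dp":[0,0,0.2],"spin":0},
  ],
)

```text
time_s: 3.65
tcp_pos: [542.8, 53.7, 210.7]
tool_rot: [[-0.333, -0.943, 0.002], [-0.943, 0.333, 0.0], [-0.001, -0.001, -1.0]]
wrist_force: [-0.3, 0.3, 0.0]
gripper_width: 0.1
finger_force: 0.0
```

Emit:
drive_tool(
  plan=[
    {"grip":-1,"dp":[0,0,0.1],"spin":0},
    {"grip":-1,"dp":[0,0,0],"spin":0},
  ],
)

```text
time_s: 3.9
tcp_pos: [542.7, 53.7, 210.2]
tool_rot: [[-0.333, -0.943, 0.002], [-0.943, 0.333, 0.0], [-0.001, -0.002, -1.0]]
wrist_force: [-1.6, 0.2, 9.3]
gripper_width: 0.0
finger_force: 4.4
```

Emit:
drive_tool(
  plan=[
    {"grip":-1,"dp":[0,0,0.03],"spin":0},
    {"grip":-1,"dp":[0.5,0,0],"spin":0},
    {"grip":-1,"dp":[0.5,0,0],"spin":0},
  ],
)

```text
time_s: 4.28
tcp_pos: [539.6, 44.7, 210.2]
tool_rot: [[-0.332, -0.943, 0.003], [-0.943, 0.332, 0.002], [-0.003, -0.002, -1.0]]
wrist_force: [-2.2, 3.4, 11.1]
gripper_width: 0.1
finger_force: 5.3
```

Emit:
drive_tool(
  plan=[
    {"grip":-1,"dp":[0.5,0,0],"spin":0},
    {"grip":-1,"dp":[0.5,0,0],"spin":0},
    {"grip":-1,"dp":[0,0,0],"spin":0},
  ],
)

```text
time_s: 4.65
tcp_pos: [535.8, 34.5, 209.0]
tool_rot: [[-0.333, -0.943, 0.001], [-0.943, 0.333, -0.0], [0.0, -0.001, -1.0]]
wrist_force: [0.8, -1.2, 1.5]
gripper_width: 0.2
finger_force: 1.2
```

Emit:
drive_tool(
  plan=[
    {"grip":-1,"dp":[0,0,-0.4],"spin":0},
    {"grip":-1,"dp":[-4.0,0,-1.0],"spin":0},
    {"grip":-1,"dp":[0,0,0],"spin":0},
  ],
)

```text
time_s: 5.03
tcp_pos: [550.2, 74.2, 223.4]
tool_rot: [[-0.33, -0.944, 0.002], [-0.944, 0.33, 0.001], [-0.001, -0.002, -1.0]]
wrist_force: [-0.2, -0.5, 1.1]
gripper_width: -0.1
finger_force: 0.0
```

Run:
```python
from h import *
f=grab('wrist'); o=r.get_obs(); print(o['tcp_pos'],o['wrist_force'])
def px(p):
    q=f['R']@np.array(p)+f['t']; th=np.arctan2(np.hypot(*q[:2]),q[2]); k=th/np.hypot(*q[:2]); return f['K'][:2,:2]@(q[:2]*k)+f['K'][:2,2]
c=px([539.3,45,35]).astype(int); print(c)
cv2.imwrite('pics/w2.png',cv2.resize(f['image'][c[1]-50:c[1]+50,max(0,c[0]-65):c[0]+65],None,fx=6,fy=6,interpolation=cv2.INTER_CUBIC)[:,:,::-1])
```

```text
[549.40634021  73.38061126 222.83557246] [0.14996934 0.39560459 0.50352767]
[266 185]
```

View pics/w2.png

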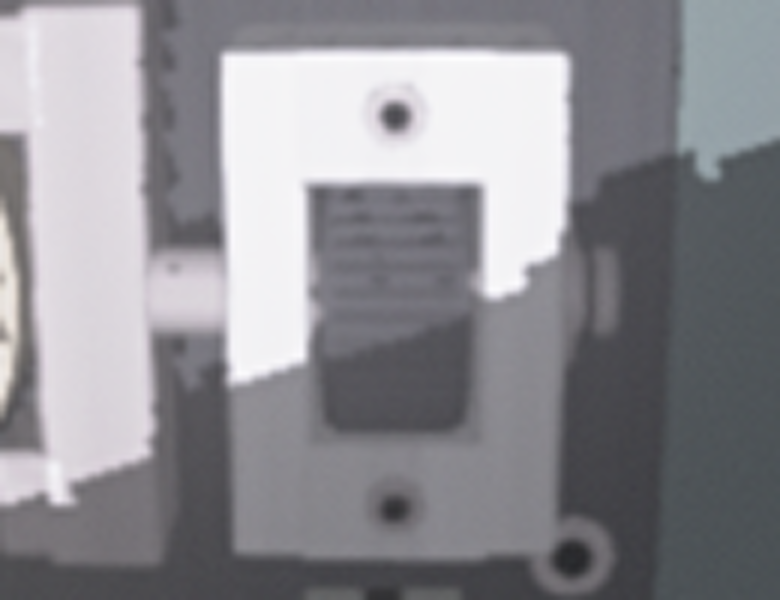

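The line has gone over the far side, so the wheel has turned about 1.2 rad or more; it grips well. I'll repeat a uniform 20 mm stroke cycle.

Emit:
drive_tool(
  plan=[
    {"grip":-1,"dp":[1.9,0,0.44],"spin":0},
    {"grip":-1,"dp":[0,0,0],"spin":0},
    {"grip":-1,"dp":[0,0,1.0],"spin":0},
    {"grip":-1,"dp":[0,0,0],"spin":0},
  ],
)

```text
time_s: 5.58
tcp_pos: [543.2, 54.6, 209.8]
tool_rot: [[-0.333, -0.943, 0.003], [-0.943, 0.333, 0.001], [-0.002, -0.002, -1.0]]
wrist_force: [-5.4, 2.9, 21.1]
gripper_width: -0.1
finger_force: 10.7
```

Emit:
drive_tool(
  plan=[
    {"grip":-1,"dp":[0.5,0,0],"spin":0},
    {"grip":-1,"dp":[0.5,0,0],"spin":0},
    {"grip":-1,"dp":[0.5,0,0],"spin":0},
    {"grip":-1,"dp":[0.5,0,0],"spin":0},
  ],
)

```text
time_s: 6.08
tcp_pos: [536.5, 35.9, 209.4]
tool_rot: [[-0.332, -0.943, 0.003], [-0.943, 0.332, 0.001], [-0.002, -0.002, -1.0]]
wrist_force: [-1.0, 0.6, 8.1]
gripper_width: 0.1
finger_force: 3.5
```

Emit:
drive_tool(
  plan=[
    {"grip":-1,"dp":[0,0,-1.0],"spin":0},
    {"grip":-1,"dp":[-2.0,0,0],"spin":0},
    {"grip":-1,"dp":[0,0,0],"spin":0},
  ],
)

```text
time_s: 6.45
tcp_pos: [543.4, 56.0, 218.0]
tool_rot: [[-0.331, -0.944, 0.0], [-0.944, 0.331, 0.0], [-0.0, -0.0, -1.0]]
wrist_force: [-0.0, 0.6, 0.5]
gripper_width: 0.2
finger_force: 0.0
```

Run:
```python
from h import *
f=grab('wrist'); o=r.get_obs(); print(o['tcp_pos'],o['wrist_force'])
save(f,'w3.png')
```

```text
[543.00493531  55.55076189 217.7944767 ] [ 0.33331897 -0.00103386 -0.31734088]
```

Emit:
drive_tool(
  plan=[
    {"grip":-1,"dp":[0,0,1.0],"spin":0},
    {"grip":-1,"dp":[0.67,0,0],"spin":0},
    {"grip":-1,"dp":[0.67,0,0],"spin":0},
    {"grip":-1,"dp":[0.66,0,0],"spin":0},
    {"grip":-1,"dp":[0,0,-1.0],"spin":0},
    {"grip":-1,"dp":[-2.0,0,0],"spin":0},
    {"grip":-1,"dp":[0,0,1.0],"spin":0},
    {"grip":-1,"dp":[0.67,0,0],"spin":0},
    {"grip":-1,"dp":[0.67,0,0],"spin":0},
    {"grip":-1,"dp":[0.66,0,0],"spin":0},
    {"grip":-1,"dp":[0,0,-1.0],"spin":0},
    {"grip":-1,"dp":[-2.0,0,0],"spin":0},
  ],
)

```text
time_s: 8.0
tcp_pos: [542.9, 54.7, 218.2]
tool_rot: [[-0.334, -0.943, -0.0], [-0.943, 0.334, -0.0], [0.0, 0.0, -1.0]]
wrist_force: [0.3, -0.1, 0.0]
gripper_width: -0.0
finger_force: 0.0
```

Run:
```python
from h import *
f=grab('wrist'); o=r.get_obs(); print(o['tcp_pos'],o['wrist_force'])
save(f,'w4.png')
A=[cv2.resize(x[130:245,200:330],None,fx=3,fy=3,interpolation=cv2.INTER_CUBIC) for x in (cv2.imread('pics/w3.png'),f['image'][:,:,::-1])]
cv2.imwrite('pics/w34.png',np.hstack(A))
```

```text
[543.91602389  56.9988212  217.97948193] [1.73786425 2.92629156 0.20459965]
```

View pics/w34.png

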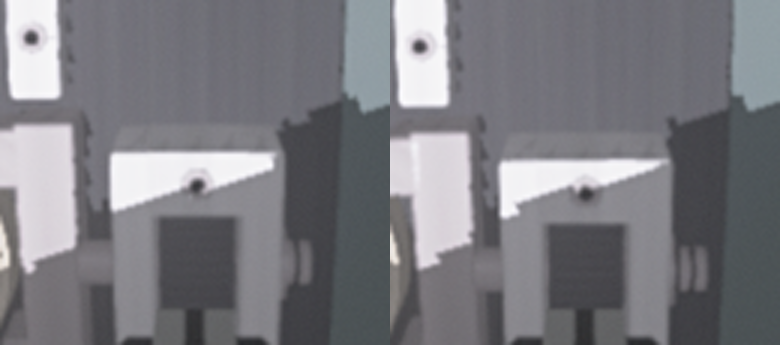

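The rod is coming out on the right, at about (295,262) then (695,268). The line isn't visible yet. One more stroke, then I'll back off and find the line numerically.

Emit:
drive_tool(
  plan=[
    {"grip":-1,"dp":[0,0,1.0],"spin":0},
    {"grip":-1,"dp":[0.67,0,0],"spin":0},
    {"grip":-1,"dp":[0.67,0,0],"spin":0},
    {"grip":-1,"dp":[0.66,0,0],"spin":0},
    {"grip":-1,"dp":[0,0,-1.0],"spin":0},
    {"grip":-1,"dp":[-4.0,0,0],"spin":0},
    {"grip":-1,"dp":[0,0,0],"spin":0},
    {"grip":-1,"dp":[0,0,0],"spin":0},
  ],
)

```text
time_s: 9.05
tcp_pos: [549.0, 73.6, 217.4]
tool_rot: [[-0.332, -0.943, -0.002], [-0.943, 0.332, -0.001], [0.001, 0.001, -1.0]]
wrist_force: [0.4, -0.4, -0.9]
gripper_width: 0.0
finger_force: 0.0
```

```bash
cat > look.py <<'E'
from h import *
import sys
f=grab('wrist'); o=r.get_obs(); print(o['time_s'],o['tcp_pos'],o['wrist_force'].round(1) if hasattr(o['wrist_force'],'round') else o['wrist_force'])
save(f,sys.argv[1])
def px(p):
    q=f['R']@np.array(p)+f['t']; h=np.hypot(*q[:2]); return f['K'][:2,:2]@(q[:2]*np.arctan2(h,q[2])/h)+f['K'][:2,2]
Y=np.array([.331,.944,0]); X=np.array([.944,-.331,0]); C=np.array([539.7,46,0])
im=f['image'].astype(float).mean(2).astype(np.float32)
def samp(p): u,v=px(p); return cv2.getRectSubPix(im,(1,1),(float(u),float(v)))[0,0]
# along the wheel surface, angle th from top (positive = +y side, i.e. not yet at top)
print('wheel th:inner',[(round(float(t),1),int(np.mean([samp(C+Y*14*np.sin(t)+np.array([0,0,23+14*np.cos(t)])+X*k) for k in(-4,-2,0,2,4)]))) for t in np.arange(-.9,.95,.1)])
# along rod/jaw at axis height
print('axis x:',[(int(x),int(samp(C+X*x+np.array([0,0,23])))) for x in np.arange(-34,-15)],[(int(x),int(samp(C+X*x+np.array([0,0,23])))) for x in np.arange(16,40)])
E
python3 look.py w5.png
```

```text
9.1 [548.93511908  73.27486719 217.55527563] [-0.1  0.3 -0.8]
wheel th:inner [(-0.9, 179), (-0.8, 105), (-0.7, 121), (-0.6, 114), (-0.5, 109), (-0.4, 121), (-0.3, 111), (-0.2, 117), (-0.1, 113), (-0.0, 103), (0.1, 88), (0.2, 85), (0.3, 85), (0.4, 85), (0.5, 84), (0.6, 83), (0.7, 83), (0.8, 82), (0.9, 81)]
axis x: [(-34, 86), (-33, 88), (-32, 88), (-31, 89), (-30, 89), (-29, 90), (-28, 85), (-27, 76), (-26, 78), (-25, 103), (-24, 117), (-23, 102), (-22, 94), (-21, 118), (-20, 103), (-19, 95), (-18, 124), (-17, 128), (-16, 139)] [(16, 236), (17, 206), (18, 210), (19, 211), (20, 211), (21, 208), (22, 206), (23, 220), (24, 219), (25, 218), (26, 217), (27, 216), (28, 216), (29, 218), (30, 219), (31, 220), (32, 221), (33, 187), (34, 117), (35, 104), (36, 112), (37, 108), (38, 197), (39, 213)]
```

Emit:
drive_tool(
  plan=[
    {"grip":-1,"dp":[2.0,0,0],"spin":0},
    {"grip":-1,"dp":[0,0,1.0],"spin":0},
    {"grip":-1,"dp":[0.5,0,0],"spin":0},
    {"grip":-1,"dp":[0.5,0,0],"spin":0},
    {"grip":-1,"dp":[0.5,0,0],"spin":0},
    {"grip":-1,"dp":[0.5,0,0],"spin":0},
    {"grip":-1,"dp":[0,0,-1.0],"spin":0},
    {"grip":-1,"dp":[-4.0,0,0],"spin":0},
    {"grip":-1,"dp":[0,0,0],"spin":0},
    {"grip":-1,"dp":[0,0,0],"spin":0},
  ],
)

```text
time_s: 10.35
tcp_pos: [549.1, 73.2, 218.0]
tool_rot: [[-0.332, -0.943, -0.001], [-0.943, 0.332, -0.001], [0.001, 0.001, -1.0]]
wrist_force: [-0.0, -0.5, -0.4]
gripper_width: 0.4
finger_force: 0.0
```

```bash
python3 look.py w6.png
```

```text
10.4 [549.02151161  72.94014681 217.98846708] [-0.6 -1.   0.5]
wheel th:inner [(-0.9, 123), (-0.8, 119), (-0.7, 112), (-0.6, 120), (-0.5, 115), (-0.4, 114), (-0.3, 119), (-0.2, 111), (-0.1, 117), (-0.0, 103), (0.1, 90), (0.2, 86), (0.3, 85), (0.4, 86), (0.5, 85), (0.6, 85), (0.7, 84), (0.8, 83), (0.9, 82)]
axis x: [(-34, 86), (-33, 87), (-32, 88), (-31, 88), (-30, 89), (-29, 89), (-28, 86), (-27, 76), (-26, 90), (-25, 114), (-24, 111), (-23, 91), (-22, 114), (-21, 116), (-20, 94), (-19, 112), (-18, 123), (-17, 129), (-16, 140)] [(16, 237), (17, 203), (18, 211), (19, 211), (20, 210), (21, 203), (22, 219), (23, 220), (24, 218), (25, 217), (26, 217), (27, 216), (28, 217), (29, 219), (30, 220), (31, 222), (32, 213), (33, 146), (34, 113), (35, 105), (36, 113), (37, 113), (38, 210), (39, 213)]
```

Run:
```python
from h import *
import pickle
f=pickle.load(open('w1.pkl','rb')); im=f['image'].mean(2)
Y=np.array([.331,.944,0]); X=np.array([.944,-.331,0]); C=np.array([539.7,46,0])
for z in (23,):
  print([(u,round(float((plane(f,u,185.5,z,True)-C)@X),1),int(im[184:188,u].mean())) for u in range(278,294)])
for n in ('w5','w6'):
  g=cv2.imread(f'pics/{n}.png').mean(2)
  # rows through window, wheel columns
  print(n,[(v,int(g[v,256:276].mean())) for v in range(148,215,2)])
```

```text
[(278, -13.8, 126), (279, -14.8, 126), (280, -15.8, 121), (281, -16.7, 110), (282, -17.7, 97), (283, -18.7, 82), (284, -19.7, 99), (285, -20.6, 99), (286, -21.6, 81), (287, -22.6, 65), (288, -23.5, 61), (289, -24.5, 63), (290, -25.5, 62), (291, -26.5, 62), (292, -27.4, 62), (293, -28.4, 67)]
w5 [(148, 238), (150, 243), (152, 242), (154, 234), (156, 227), (158, 198), (160, 204), (162, 230), (164, 241), (166, 242), (168, 242), (170, 238), (172, 133), (174, 105), (176, 121), (178, 111), (180, 117), (182, 112), (184, 122), (186, 111), (188, 120), (190, 110), (192, 116), (194, 101), (196, 87), (198, 85), (200, 85), (202, 84), (204, 85), (206, 82), (208, 82), (210, 80), (212, 91), (214, 121)]
w6 [(148, 223), (150, 244), (152, 242), (154, 235), (156, 229), (158, 202), (160, 201), (162, 228), (164, 240), (166, 242), (168, 243), (170, 211), (172, 111), (174, 122), (176, 112), (178, 122), (180, 108), (182, 122), (184, 111), (186, 119), (188, 110), (190, 117), (192, 115), (194, 102), (196, 91), (198, 86), (200, 86), (202, 85), (204, 85), (206, 85), (208, 83), (210, 81), (212, 85), (214, 118)]
```

The rod and grooves have moved about 4.3 mm, so the wheel is at about 8.7 rad and each stroke gives about 1.43 rad. Two more strokes.

Emit:
drive_tool(
  plan=[
    {"grip":-1,"dp":[2.0,0,0],"spin":0},
    {"grip":-1,"dp":[0,0,1.0],"spin":0},
    {"grip":-1,"dp":[0.5,0,0],"spin":0},
    {"grip":-1,"dp":[0.5,0,0],"spin":0},
    {"grip":-1,"dp":[0.5,0,0],"spin":0},
    {"grip":-1,"dp":[0.5,0,0],"spin":0},
    {"grip":-1,"dp":[0,0,-1.0],"spin":0},
    {"grip":-1,"dp":[-4.0,0,0],"spin":0},
    {"grip":-1,"dp":[0,0,0],"spin":0},
  ],
)

```text
time_s: 11.52
tcp_pos: [550.2, 74.7, 218.4]
tool_rot: [[-0.331, -0.944, 0.001], [-0.944, 0.331, 0.0], [-0.001, -0.001, -1.0]]
wrist_force: [-1.0, -0.4, -0.7]
gripper_width: 0.1
finger_force: 0.0
```

Emit:
drive_tool(
  plan=[
    {"grip":-1,"dp":[2.0,0,0],"spin":0},
    {"grip":-1,"dp":[0,0,1.0],"spin":0},
    {"grip":-1,"dp":[0.5,0,0],"spin":0},
    {"grip":-1,"dp":[0.5,0,0],"spin":0},
    {"grip":-1,"dp":[0.5,0,0],"spin":0},
    {"grip":-1,"dp":[0.5,0,0],"spin":0},
    {"grip":-1,"dp":[0,0,-1.0],"spin":0},
    {"grip":-1,"dp":[-4.0,0,0],"spin":0},
    {"grip":-1,"dp":[0,0,0],"spin":0},
    {"grip":-1,"dp":[0,0,0],"spin":0},
  ],
)

```text
time_s: 12.78
tcp_pos: [549.0, 73.1, 218.0]
tool_rot: [[-0.332, -0.943, -0.001], [-0.943, 0.332, -0.001], [0.001, 0.001, -1.0]]
wrist_force: [-0.6, 0.4, -0.1]
gripper_width: 0.2
finger_force: 0.0
```

```bash
python3 look.py w7.png
```

```text
12.825 [548.97247017  72.85270157 217.97401979] [0.2 0.3 0.7]
wheel th:inner [(-0.9, 127), (-0.8, 114), (-0.7, 120), (-0.6, 116), (-0.5, 110), (-0.4, 121), (-0.3, 114), (-0.2, 116), (-0.1, 113), (-0.0, 98), (0.1, 89), (0.2, 85), (0.3, 86), (0.4, 85), (0.5, 86), (0.6, 84), (0.7, 83), (0.8, 81), (0.9, 80)]
axis x: [(-34, 87), (-33, 87), (-32, 87), (-31, 88), (-30, 89), (-29, 90), (-28, 86), (-27, 98), (-26, 116), (-25, 103), (-24, 93), (-23, 117), (-22, 107), (-21, 97), (-20, 117), (-19, 114), (-18, 111), (-17, 130), (-16, 140)] [(16, 237), (17, 203), (18, 213), (19, 207), (20, 181), (21, 217), (22, 219), (23, 218), (24, 217), (25, 216), (26, 217), (27, 217), (28, 219), (29, 220), (30, 221), (31, 190), (32, 127), (33, 119), (34, 115), (35, 103), (36, 111), (37, 113), (38, 211), (39, 195)]
```

Emit:
drive_tool(
  plan=[
    {"grip":-1,"dp":[2.0,0,0],"spin":0},
    {"grip":-1,"dp":[0,0,1.0],"spin":0},
    {"grip":-1,"dp":[0.5,0,0],"spin":0},
    {"grip":-1,"dp":[0.5,0,0],"spin":0},
    {"grip":-1,"dp":[0.5,0,0],"spin":0},
    {"grip":-1,"dp":[0.5,0,0],"spin":0},
    {"grip":-1,"dp":[0,0,-1.0],"spin":0},
    {"grip":-1,"dp":[-4.0,0,0],"spin":0},
    {"grip":-1,"dp":[0,0,0],"spin":0},
    {"grip":-1,"dp":[0,0,0],"spin":0},
  ],
)

```text
time_s: 14.08
tcp_pos: [549.1, 73.2, 218.0]
tool_rot: [[-0.332, -0.943, -0.001], [-0.943, 0.332, -0.0], [0.001, 0.001, -1.0]]
wrist_force: [-0.2, -0.4, -0.6]
gripper_width: 0.1
finger_force: 0.0
```

```bash
python3 look.py w8.png
```

```text
14.125 [549.01970471  72.95480744 217.96413338] [-0.9 -0.9 -0.1]
wheel th:inner [(-0.9, 123), (-0.8, 123), (-0.7, 112), (-0.6, 123), (-0.5, 119), (-0.4, 116), (-0.3, 124), (-0.2, 119), (-0.1, 233), (-0.0, 229), (0.1, 97), (0.2, 89), (0.3, 88), (0.4, 90), (0.5, 88), (0.6, 88), (0.7, 86), (0.8, 86), (0.9, 85)]
axis x: [(-34, 88), (-33, 88), (-32, 88), (-31, 89), (-30, 89), (-29, 89), (-28, 100), (-27, 115), (-26, 113), (-25, 87), (-24, 108), (-23, 115), (-22, 92), (-21, 113), (-20, 119), (-19, 94), (-18, 115), (-17, 131), (-16, 141)] [(16, 236), (17, 203), (18, 212), (19, 190), (20, 219), (21, 220), (22, 218), (23, 217), (24, 217), (25, 217), (26, 217), (27, 219), (28, 220), (29, 222), (30, 207), (31, 140), (32, 120), (33, 121), (34, 114), (35, 103), (36, 111), (37, 113), (38, 211), (39, 212)]
```

The white line is on top again at th ≈ -0.05, and the rod has come out 5.9 mm, so the wheel is at about 12.62 rad. A short 4 mm stroke adds margin, then I'll move behind the ring.

Emit:
drive_tool(
  plan=[
    {"grip":-1,"dp":[2.0,0,0],"spin":0},
    {"grip":-1,"dp":[0,0,1.0],"spin":0},
    {"grip":-1,"dp":[0.2,0,0],"spin":0},
    {"grip":-1,"dp":[0.2,0,0],"spin":0},
    {"grip":-1,"dp":[0,0,0],"spin":0},
    {"grip":-1,"dp":[0,0,-2.0],"spin":0},
    {"grip":-1,"dp":[-4.7,0,0],"spin":0},
    {"grip":-1,"dp":[0,0,0],"spin":0},
    {"grip":-1,"dp":[0,0,0],"spin":0},
  ],
)

```text
time_s: 15.25
tcp_pos: [556.5, 94.6, 227.6]
tool_rot: [[-0.332, -0.943, -0.001], [-0.943, 0.332, -0.001], [0.001, 0.001, -1.0]]
wrist_force: [-0.9, -0.1, 0.1]
gripper_width: 0.3
finger_force: 0.0
```

```bash
python3 look.py w9.png
```

```text
15.3 [556.48093952  94.3919784  227.64271914] [-1.1  0.1  0.7]
wheel th:inner [(-0.9, 124), (-0.8, 123), (-0.7, 126), (-0.6, 125), (-0.5, 117), (-0.4, 126), (-0.3, 125), (-0.2, 240), (-0.1, 240), (-0.0, 128), (0.1, 127), (0.2, 120), (0.3, 124), (0.4, 123), (0.5, 121), (0.6, 127), (0.7, 124), (0.8, 126), (0.9, 126)]
axis x: [(-34, 160), (-33, 160), (-32, 161), (-31, 162), (-30, 162), (-29, 163), (-28, 172), (-27, 202), (-26, 198), (-25, 134), (-24, 188), (-23, 199), (-22, 142), (-21, 190), (-20, 203), (-19, 155), (-18, 201), (-17, 209), (-16, 237)] [(16, 236), (17, 207), (18, 209), (19, 200), (20, 220), (21, 222), (22, 220), (23, 219), (24, 218), (25, 218), (26, 218), (27, 219), (28, 221), (29, 222), (30, 215), (31, 144), (32, 120), (33, 120), (34, 121), (35, 110), (36, 110), (37, 123), (38, 196), (39, 194)]
```

Emit:
drive_tool(
  plan=[
    {"grip":-1,"dp":[0,-3.5,0],"spin":0},
    {"grip":-1,"dp":[0,-3.4,0],"spin":0},
    {"grip":-1,"dp":[0,0,0],"spin":0},
    {"grip":-1,"dp":[0,0,0],"spin":0},
  ],
)

```text
time_s: 15.8
tcp_pos: [621.2, 71.5, 227.7]
tool_rot: [[-0.333, -0.943, -0.002], [-0.943, 0.333, -0.0], [0.001, 0.002, -1.0]]
wrist_force: [0.8, -0.4, -0.3]
gripper_width: 0.4
finger_force: 0.0
```

Run:
```python
from h import *
import pickle
f=grab('wrist'); o=r.get_obs(); print(o['tcp_pos'],np.array(o['tool_rot']).round(3).tolist()); pickle.dump(f,open('w10.pkl','wb')); save(f,'w10.png')
```

```text
[621.07112002  71.83170117 227.82137413] [[-0.333, -0.943, -0.002], [-0.943, 0.333, -0.0], [0.001, 0.001, -1.0]]
```

View pics/w10.png

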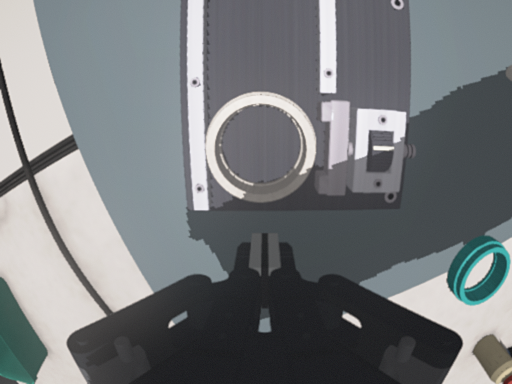

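The fingers at (264,240) are lined up behind the ring centred at (261,147). The jaw is clear of the ring and the line is just past the top, so about 12.7 rad. I'll compute the gap along the track.

Run:
```python
from h import *
import pickle
f=pickle.load(open('w10.pkl','rb')); o=r.get_obs()
p=plane(f,261,147,32,True); b=plane(f,261,202,32,True); t=plane(f,261,92,32,True); print(p,b,t,np.linalg.norm(b-t))
d=p-o['tcp_pos']; d[2]=0; print('tool dx,dy to centre',np.array(o['tool_rot']).T@d)
```

```text
[605.59992406  22.2176464   32.        ] [616.52661443  52.85575617  32.        ] [595.32350261  -6.72188872  32.        ] 63.238182468047974
tool dx,dy to centre [ 5.19346676e+01 -1.92385434e+00  3.76831665e-02]
```

Emit:
drive_tool(
  plan=[
    {"grip":-1,"dp":[-0.4,-0.15,2.0],"spin":0},
    {"grip":-1,"dp":[0,0,1.8],"spin":0},
    {"grip":-1,"dp":[0,0,0],"spin":0},
    {"grip":-1,"dp":[0.4,0,0],"spin":0},
    {"grip":-1,"dp":[0.4,0,0],"spin":0},
    {"grip":-1,"dp":[0.2,0,0],"spin":0},
    {"grip":-1,"dp":[0.3,0,0],"spin":0},
  ],
)

```text
time_s: 16.73
tcp_pos: [620.8, 63.2, 190.7]
tool_rot: [[-0.332, -0.943, 0.001], [-0.943, 0.332, 0.001], [-0.001, -0.001, -1.0]]
wrist_force: [1.1, 3.3, 2.0]
gripper_width: -0.1
finger_force: 1.4
```

Emit:
drive_tool(
  plan=[
    {"grip":-1,"dp":[0.4,0,0],"spin":0},
    {"grip":-1,"dp":[0.4,0,0],"spin":0},
    {"grip":-1,"dp":[0.4,0,0],"spin":0},
    {"grip":-1,"dp":[0.4,0,0],"spin":0},
    {"grip":-1,"dp":[0.4,0,0],"spin":0},
  ],
)

```text
time_s: 17.35
tcp_pos: [613.9, 44.2, 190.3]
tool_rot: [[-0.332, -0.943, 0.0], [-0.943, 0.332, 0.0], [-0.0, -0.0, -1.0]]
wrist_force: [1.8, 5.1, 4.2]
gripper_width: -0.3
finger_force: 2.5
```

```bash
cat > ring.py <<'E'
from h import *
import sys
f=grab('wrist'); save(f,sys.argv[1]); o=r.get_obs(); print(o['tcp_pos'],o['wrist_force'])
f2=grab('top'); im=f2['image']; save(f2,'t_'+sys.argv[1])
m=((im.min(2)>125)).astype(np.uint8); 
a=np.radians(-19.1); Y=np.array([-np.sin(a),np.cos(a)])
for c in cv2.findContours(m[135:230,165:290],1,2)[0]:
    if cv2.contourArea(c)>40:
        (u,v),rad=cv2.minEnclosingCircle(c); p=plane(f2,u+165,v+135,32)
        print('blob',round(u+165,1),round(v+135,1),'r',round(rad,1),'A',cv2.contourArea(c),p.round(1),'along-track from start',((p[:2]-[605,22.2])@Y).round(1))
E
python3 ring.py r1.png
```

```text
[613.66961075  43.72106552 190.23156609] [2.19780416 3.56716162 3.35847742]
blob 218.0 182.0 r 14.9 A 76.0 [543.9 -36.   32. ] along-track from start -75.0
blob 218.9 164.2 r 24.2 A 184.5 [596.1 -33.6  32. ] along-track from start -55.7
blob 244.5 182.5 r 64.4 A 3642.0 [ 548.1 -111.2   32. ] along-track from start -144.7
```

The ring is moving with about 5 N of friction. About 79 mm remains.

Emit:
drive_tool(
  plan=[
    {"grip":-1,"dp":[0.5,0,0],"spin":0},
    {"grip":-1,"dp":[0.5,0,0],"spin":0},
    {"grip":-1,"dp":[0.6,0,0],"spin":0},
    {"grip":-1,"dp":[0.6,0,0],"spin":0},
    {"grip":-1,"dp":[0.6,0,0],"spin":0},
    {"grip":-1,"dp":[0.6,0,0],"spin":0},
  ],
)

```text
time_s: 18.2
tcp_pos: [602.3, 11.8, 190.1]
tool_rot: [[-0.333, -0.943, -0.0], [-0.943, 0.333, -0.0], [0.0, 0.0, -1.0]]
wrist_force: [-0.2, 3.2, 1.9]
gripper_width: -0.1
finger_force: 1.5
```

Emit:
drive_tool(
  plan=[
    {"grip":-1,"dp":[0.6,0,0],"spin":0},
    {"grip":-1,"dp":[0.6,0,0],"spin":0},
    {"grip":-1,"dp":[0.6,0,0],"spin":0},
    {"grip":-1,"dp":[0.6,0,0],"spin":0},
    {"grip":-1,"dp":[0.5,0,0],"spin":0},
    {"grip":-1,"dp":[0.4,0,0],"spin":0},
    {"grip":-1,"dp":[0.2,0,0],"spin":0},
  ],
)

```text
time_s: 19.08
tcp_pos: [590.8, -21.0, 190.2]
tool_rot: [[-0.333, -0.943, -0.0], [-0.943, 0.333, -0.0], [0.0, 0.0, -1.0]]
wrist_force: [0.5, 1.4, -0.2]
gripper_width: -0.3
finger_force: 0.9
```

Emit:
drive_tool(
  plan=[
    {"grip":-1,"dp":[0.2,0,0],"spin":0},
    {"grip":-1,"dp":[0.2,0,0],"spin":0},
    {"grip":-1,"dp":[0,0,0],"spin":0},
  ],
)

```text
time_s: 19.45
tcp_pos: [589.5, -24.6, 190.2]
tool_rot: [[-0.333, -0.943, -0.0], [-0.943, 0.333, -0.0], [0.001, 0.0, -1.0]]
wrist_force: [0.4, 0.6, -0.7]
gripper_width: -0.3
finger_force: 0.2
```

About 6 mm remains. I'll use small steps and watch the force.

Emit:
drive_tool(
  plan=[
    {"grip":-1,"dp":[0.15,0,0],"spin":0},
    {"grip":-1,"dp":[0.15,0,0],"spin":0},
    {"grip":-1,"dp":[0.1,0,0],"spin":0},
    {"grip":-1,"dp":[0,0,0],"spin":0},
  ],
)

```text
time_s: 19.95
tcp_pos: [588.3, -28.4, 190.2]
tool_rot: [[-0.332, -0.943, -0.0], [-0.943, 0.332, -0.0], [0.0, 0.0, -1.0]]
wrist_force: [0.6, 0.7, 0.5]
gripper_width: -0.1
finger_force: 0.4
```

Emit:
drive_tool(
  plan=[
    {"grip":-1,"dp":[0.1,0,0],"spin":0},
    {"grip":-1,"dp":[0.1,0,0],"spin":0},
    {"grip":-1,"dp":[0,0,0],"spin":0},
  ],
)

```text
time_s: 20.32
tcp_pos: [588.0, -29.8, 190.3]
tool_rot: [[-0.332, -0.943, 0.001], [-0.943, 0.332, 0.001], [-0.001, -0.0, -1.0]]
wrist_force: [2.6, 4.4, -1.7]
gripper_width: 0.3
finger_force: 2.4
```

Emit:
drive_tool(
  plan=[
    {"grip":-1,"dp":[0.1,0,0],"spin":0},
    {"grip":-1,"dp":[0,0,0],"spin":0},
  ],
)

```text
time_s: 20.58
tcp_pos: [587.9, -30.2, 190.4]
tool_rot: [[-0.331, -0.943, 0.001], [-0.943, 0.331, 0.003], [-0.003, -0.001, -1.0]]
wrist_force: [3.0, 8.6, -0.9]
gripper_width: 0.1
finger_force: 4.3
```

Emit:
drive_tool(
  plan=[
    {"grip":-1,"dp":[0.05,0,0],"spin":0},
    {"grip":-1,"dp":[0,0,0],"spin":0},
  ],
)

```text
time_s: 20.82
tcp_pos: [587.8, -30.4, 190.5]
tool_rot: [[-0.331, -0.944, 0.002], [-0.944, 0.331, 0.003], [-0.004, -0.001, -1.0]]
wrist_force: [3.3, 9.8, -1.1]
gripper_width: -0.3
finger_force: 5.3
```

The ring is against the stop: the position matches the prediction and the force rises with no motion. I'll back off, lift clear and check.

Emit:
drive_tool(
  plan=[
    {"grip":-1,"dp":[-0.3,0,0],"spin":0},
    {"grip":-1,"dp":[-2.0,0,0],"spin":0},
    {"grip":-1,"dp":[-1.0,0,0],"spin":0},
    {"grip":-1,"dp":[0,0,-4.0],"spin":0},
    {"grip":-1,"dp":[0,0,-5.0],"spin":0},
    {"grip":-1,"dp":[0,0,-5.0],"spin":0},
    {"grip":-1,"dp":[0,0,0],"spin":0},
    {"grip":-1,"dp":[0,0,0],"spin":0},
  ],
)

```text
time_s: 21.82
tcp_pos: [598.0, 0.0, 329.7]
tool_rot: [[-0.332, -0.943, -0.0], [-0.943, 0.332, -0.0], [0.0, 0.0, -1.0]]
wrist_force: [-0.8, 0.3, -0.6]
gripper_width: 0.3
finger_force: 0.0
```

Run:
```python
from h import *
import pickle
f=grab('wrist'); pickle.dump(f,open('e.pkl','wb')); save(f,'e.png'); o=r.get_obs(); print(o['tcp_pos'],o['wrist_force'])
```

```text
[ 5.97802122e+02 -5.28322227e-02  3.29054582e+02] [-0.40609439 -0.20817911 -0.44558287]
```

View pics/e.png

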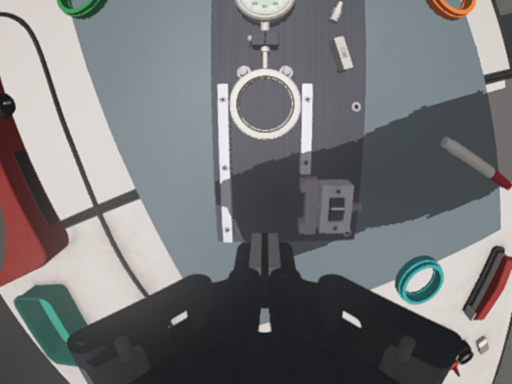

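The ring at (265,103) touches both pins at (243,72) and (287,71), lies flat, and the bystanders haven't moved. Last check of the distances, then hand-in.

Run:
```python
from h import *
import pickle
f=pickle.load(open('e.pkl','rb'))
p=plane(f,265,103.5,32,True); A=plane(f,243,72,26,True); B=plane(f,287,71,26,True)
a=np.radians(-19.2); Y=np.array([-np.sin(a),np.cos(a)])
d=(p-(A+B)/2)[:2]@Y; print('ring-pins',d,'moved',(p[:2]-[605.6,22.2])@Y)
if abs(d-31)<4: print(r.job_done())
```

```text
ring-pins 29.63707242642882 moved -98.66347931886685
the job is handed in; nothing more can be done
None
```

I rolled the thumbwheel to about 12.7 rad (two full turns), pushed the freed ring about 100 mm until it stopped against both pins, moved the arm clear, and handed the job in; no verdict came back.

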